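# Raise the fume hood sash to its height mark

## Robot

A 6-joint arm with a two-finger parallel gripper is mounted at the origin on a cart in front of the work surface, level with it; the furniture and walls round the work are solid. World frame = base frame: x ahead of the robot, y to its left, z up, the work surface at z = 0. Lengths are in m, angles in rad, forces in N, time in s.
With the tool pointing down it reaches from about 0.35 to 0.725 m from the base axis. Payload 4.3 kg.
Tool frame: the origin (TCP) lies midway between the tips of the shut fingers; the grasp point (between the pads) lies 19 mm behind it; z points along the fingers, y is the line along which they close (so a half turn about z gives the same grasp; the last joint's range is limited). The gripper opens to 85 mm and grips with 20 to 120 N. Pads are 22 mm wide; open, the fingers measure 114 mm over their backs; the gripper's body (76 mm by 85 mm) begins 54 mm behind the grasp point. The pads swing forward as they close: fully open they stand 13 mm farther back than shut.
Start: joints at [-1.281, 0.377, 0.081, 1.274, 0, 1.46], TCP at [0.224, -0.53, 0.231] pointing down, gripper open.
Joint ranges: [-2.72, 2.72], [-0.84, 1.66], [-1.02, 1.22], [-1.77, 2.12], [-1.37, 1.28], [-3.14, 3.14]. Speed limits (rad/s): [2.57, 2.57, 3.14, 3.14, 3.14, 3.14].

## Interface

Orientations are given as a rotation vector (axis times angle).
In Python, from station import sensors, get_image, camera_info, robot, models gives the robot as it stands.
- The arm moves only by the tool step_arm, never from a script. Its argument "deltas" is text: rows parted by semicolons, each of 6 numbers parted by spaces: the shift along the tool's x, y, z each as a share of 100 mm, from -1 to 1, then the turn, a rotation vector about the tool's x, y, z each as a share of 1.5 rad, from -1 to 1. In form: x y z rx ry rz; .... A call has 1 to 5 rows; each row is the pose to reach, as a shift and turn from the pose commanded when the call began, along the tool's axes at that moment; what a row does not reach only later rows make up. A row lasts 1/12 s, in which the tool goes at most 41.7 mm and 7.16 degrees, less where a joint would pass 70% of its speed; a pose out of reach is approached as far as the arm can. A call with a number of a shift or a turn outside -1 to 1 is refused whole. A call with a gripper value outside its range is refused whole. "hand" is the closure, from -1 (fully open) to 1 (shut), set as the call begins (left out, the last holds). The fingers move at their own pace and stop on an object; the grip force is fixed at half the most. Time passes only in rows, so rows that repeat a pose let the fingers close. It gives the time, the measured TCP pose, the force, the opening and the grip force at its end, in the units of the state.
- sensors.read_state(): the state, without advancing time (a new reading comes with each control period).
- get_image(name): name is "scene" or "top"; returns the picture (480x640x3 uint8, red, green, blue); there is no depth.
- camera_info(name): a dict with "K" (3x3 intrinsics, pixels), "dist" ([k1, k2, p1, p2, k3] as OpenCV has them; the pictures are not rectified), "camera_from_world" (4x4, takes a point from world to camera coordinates). Camera axes: x right, y down, z forward; pixel columns grow to the right and rows downward; lengths in m; the calibration is good to about 2 mm. A picture is of the moment at which its call begins. camera_info takes no time and is no camera call.
- robot.job_done(): hands the job in; it is judged then, once.
Trained networks look in the newest picture that a camera, given by its name, has taken for a name from the list of things; names that differ only in an ending like _2 or _b are one class to them, and where a whole thing is asked for, a point or a joint stands for the part that bears it (a point fixed in the world has none). Each returns a list of dicts, best first, with "score" (0 to 1); they miss things now and then, are a little off and sometimes report something else, mostly with a low value. They report only what shows in the picture. A call takes as long as a camera call.
- models.spot_in(camera, thing): "bbox" ([left, top, right, bottom] in pixels, round what is visible of it).
The state is a dict: "clock": time; "qpos": joint angles; "dq": joint speeds; "joint_torque": joint torques, N m; "ee_pos": TCP position; "ee_rot": TCP orientation; "contact_force": force on the tool from outside, world axes, zero at the start; "ft_torque": the same for the moment, N m; "finger_gap": finger opening in m; "gripper_force": force on a finger pad.
Only numpy, scipy, OpenCV 4.12 (cv2) and the standard library are available. Lean on these libraries where they do the work, as an engineer would, in place of code of your own. Each camera call takes 0.05 s, during which the arm holds its last target. There are 200 camera calls.

## Task

Raise the sash of the small bench-top fume hood by pushing up under the lip along its lower edge, until the underside of the lip is level with the tip of the pointed height mark on the hood's right post, and leave it standing there. Leave the transformer inside the hood and the bottle and solder spool beside it where they are.

Things in the scene. Friction and masses are not known exactly. Their poses are not given: they have to be found in the camera images.
- lip_edge (a point): Mid-width of the sash lip, on its underside below the axis of its half-round nose (radius 5 mm). The lip: a level aluminium shelf on the sash's lower edge, 250 mm wide, 10 mm thick, standing 54 mm out in front of the sash's bottom rail. Starts 90 to 125 mm above the bench. Axes: x level into the hood, y left along the lip, z up. Nothing stands below the lip or in front of its middle.
- sash (a joint): Sash height in m: 0 closed, grows upward, upper stop 0.27; lip underside = 0.025 + value above the bench. The sash (clear pane in an aluminium frame, 274 mm wide, 256 mm high) slides straight up between the front posts. Its weight is counterbalanced to within 1.5 N; about 3.5 N of friction and 6 N per m/s of damping resist it both ways, so it stays where it is let go.
- mark_tip (a point): Tip of the height mark: a dark steel clip on the front of the hood's right post (right as the robot sees it), standing 55 mm out, with a level cone, 40 mm long, 20 mm across its base, that points left, at the right end of the lip, 6 mm from it. It is fixed in a run, 190 to 280 mm above the bench. The lip's underside shall stop at this height.
- hood: Bench-top fume hood: grey sheet-metal cabinet, 230 mm deep, 340 mm wide, aluminium front posts 500 mm high, duct collar on the roof. Origin at the centre of its underside; x to its back, y to its left, z up. Fronts of posts at x = -130 mm, nose of the lip at x = -175 mm, 12 mm base board from x = -115 mm. Fixed; its place and yaw (up to 0.25 rad) vary.
- transformer: Bystander: mains transformer, 36 x 62 x 43 mm, loose on the hood's base board behind the sash. Origin at the centre of its underside.
- bottle: Bystander: white dispenser bottle with a pointed spout, 50 mm across, 150 mm high, loose on the bench to the right of the hood's front. Origin at the centre of its underside.
- spool: Bystander: spool of solder wire, 52 mm across, 38 mm high, standing on a flange on the bench in front of the right post of the hood. Origin at the centre of its underside.

How it is judged:
By the outcome, as a careful person would: the job done as asked, in the order asked, and still so for the second after the job is handed in, with the robot touching nothing.
It also fails if it takes over 40 s, if anything falls off the work surface, if the arm or the gripper's body presses on something with over 40 N, if the wrist force passes 120 N, or if a joint passes its speed limit or range.

## Working session

There is one attempt and no reset: what is moved stays moved. The work goes in short steps, Python scripts to look and compute and a tool call to move; the robot and the scene stay as the last step left them, time stands still between calls to the robot, and variables do not carry over. Pictures are saved under pics/ and viewed, at most 10 in all, crops included, and the job is handed in when it is done.

Besides the shell and the picture viewer there is one more tool, called as name(argument=value, ...), one argument or row to a line, values as JSON. step_arm: Moves the arm, as the interface text tells. Shift numbers are shares of 100 mm and turn numbers shares of 1.5 rad, none past 1 either way. Its arguments: {"type":"object","properties":{"deltas":{"type":"string"},"hand":{"type":"number"}},"required":["deltas"]}

```bash
mkdir -p pics; ls; python3 - <<'E'
from station import sensors,get_image,camera_info,models
import cv2,numpy as np
for c in("scene","top"):
    im=get_image(c);cv2.imwrite(f"pics/{c}0.png",im[:,:,::-1])
    i=camera_info(c);print(c,np.round(i["K"],1).tolist(),np.round(i["dist"],3),np.round(i["camera_from_world"],4).tolist())
    for t in("lip_edge","sash","mark_tip","hood","bottle","spool"):
        r=models.spot_in(c,t)[:2];print(t,[(np.round(x["bbox"]).tolist(),round(x["score"],2)) for x in r])
s=sensors.read_state();print(s)
E
```

```text
pics
scene [[493.8, 0.0, 320.1], [0.0, 493.8, 238.1], [0.0, 0.0, 1.0]] [0.019 0.    0.    0.    0.   ] [[0.9012, 0.4332, 0.0113, -0.5629], [0.2128, -0.4197, -0.8824, 0.0247], [-0.3775, 0.7976, -0.4704, 1.3867], [0.0, 0.0, 0.0, 1.0]]
lip_edge [([286.0, 232.0, 299.0, 261.0], 0.71)]
sash [([284.0, 231.0, 300.0, 262.0], 0.71)]
mark_tip [([271.0, 197.0, 299.0, 216.0], 0.72)]
hood [([288.0, 54.0, 440.0, 333.0], 0.57)]
bottle [([268.0, 280.0, 298.0, 344.0], 0.66)]
spool [([246.0, 295.0, 269.0, 318.0], 0.7), ([288.0, 230.0, 302.0, 262.0], 0.57)]
top [[436.3, 0.0, 320.5], [0.0, 436.3, 243.6], [0.0, 0.0, 1.0]] [-0.029  0.     0.     0.     0.   ] [[-0.4217, -0.9067, -0.0082, 0.2813], [-0.7183, 0.3395, -0.6073, 0.5103], [0.5534, -0.2502, -0.7944, 0.7796], [0.0, 0.0, 0.0, 1.0]]
lip_edge [([219.0, 154.0, 353.0, 318.0], 0.94)]
sash [([221.0, 154.0, 352.0, 315.0], 0.91)]
mark_tip [([347.0, 185.0, 379.0, 213.0], 0.66)]
hood [([124.0, 56.0, 363.0, 343.0], 0.91)]
bottle [([372.0, 218.0, 398.0, 259.0], 0.83)]
spool [([367.0, 269.0, 394.0, 294.0], 0.96), ([219.0, 155.0, 354.0, 313.0], 0.37)]
{'clock': 0.7, 'qpos': array([-1.28130130e+00,  3.77262440e-01,  8.09783223e-02,  1.27442073e+00,
        9.41763561e-06,  1.46048420e+00]), 'dq': array([ 0.00105925,  0.00051329,  0.000625  , -0.0006718 , -0.00082741,
       -0.00089175]), 'joint_torque': array([-1.07388742e-04, -4.63367379e+01,  2.70097983e+01, -9.57631755e-05,
       -3.14919262e-04,  2.01256745e-07]), 'ee_pos': array([ 0.22382044, -0.52966976,  0.23134242]), 'ee_rot': array([3.07894166e+00, 6.23823302e-01, 2.75890749e-05]), 'contact_force': array([ 0.72561015, -0.32715611, -0.44551584]), 'ft_torque': array([0.03273479, 0.00337029, 0.00325171]), 'gripper_force': 0.0, 'finger_gap': 0.08576820220267072}
```

View pics/scene0.png

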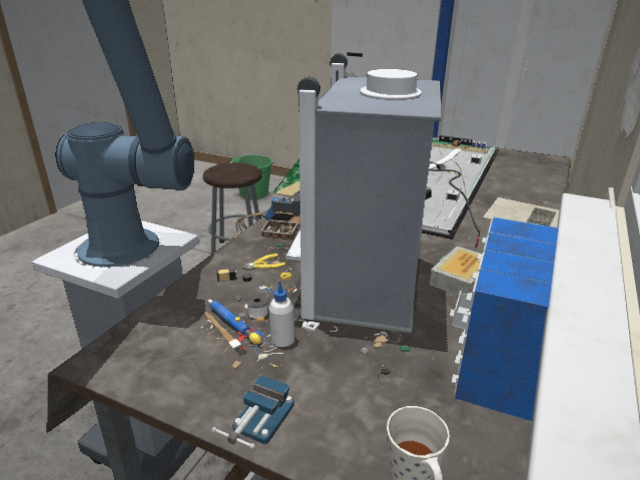

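View pics/top0.png

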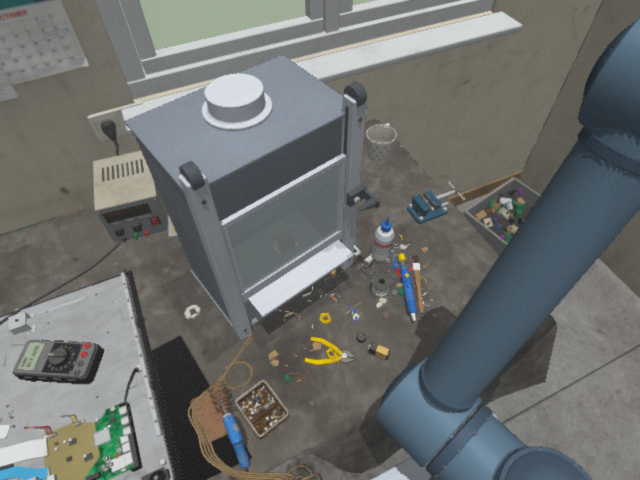

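The top picture shows the hood, with the lip at about (250–355, 245–315) and the mark clip at (347–379, 185–213). The scene picture shows the hood's right side, with the clip hidden or at the post's left edge near (300, 200). I'll enlarge both.

```bash
python3 - <<'E'
import cv2,numpy as np
a=cv2.imread("pics/top0.png")[150:350,170:400];cv2.imwrite("pics/topc.png",cv2.resize(a,None,fx=3,fy=3,interpolation=cv2.INTER_CUBIC)[:600])
b=cv2.imread("pics/scene0.png")[180:330,240:340];cv2.imwrite("pics/scenec.png",cv2.resize(b,None,fx=4,fy=4,interpolation=cv2.INTER_CUBIC))
E
```

```text
(no output)
```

View pics/topc.png

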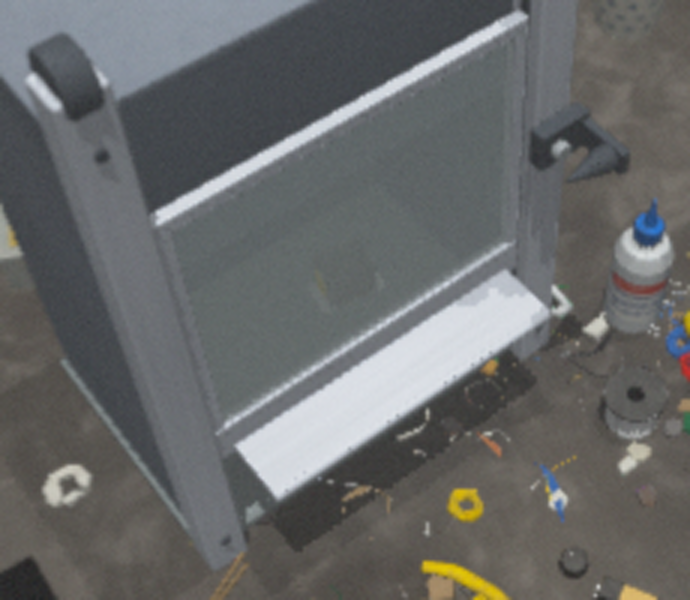

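View pics/scenec.png

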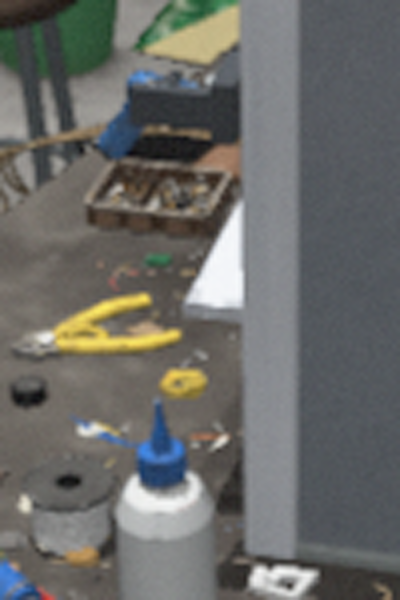

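```bash
cat > fit.py <<'E'
import cv2,numpy as np
from scipy.optimize import least_squares
from station import camera_info
CI={c:camera_info(c) for c in("top","scene")}
def proj(c,P):
    i=CI[c];T=np.array(i["camera_from_world"])
    return cv2.projectPoints(np.atleast_2d(P).astype(float),cv2.Rodrigues(T[:3,:3])[0],T[:3,3],np.array(i["K"]),np.array(i["dist"],float))[0][:,0]
def H(p,h):
    c,s=np.cos(p[2]),np.sin(p[2]);return np.array([p[0]+c*h[0]-s*h[1],p[1]+s*h[0]+c*h[1],h[2]])
t=lambda u,v:(170+u/3,150+v/3)
s=lambda u,v:(240+u/4,180+v/4)
E
cat > a.py <<'E'
from fit import *
obs=[("top",lambda p:(-.174,.125,.033+p[3]),t(276,499)),("top",lambda p:(-.174,-.125,.033+p[3]),t(549,317)),
("top",lambda p:(-.121,.125,.035+p[3]),t(237,447)),("top",lambda p:(-.121,-.125,.035+p[3]),t(510,275)),
("top",lambda p:(-.13,.17,0),t(217,570)),("top",lambda p:(.115,.17,0),t(65,362)),
("top",lambda p:(-.13,.17,.5),t(30,85)),
("scene",lambda p:(-.13,-.17,0),s(247,553)),("scene",lambda p:(-.175,-.125,.030+p[3]),s(184,308)),
("top",lambda p:(p[5],-.131,p[4]),t(568,178))]
f=lambda p:np.concatenate([proj(c,H(p,g(p)))[0]-o for c,g,o in obs])
r=least_squares(f,[.6,0,0,.08,.23,-.175],loss="soft_l1")
p=r.x;print(np.round(p,4));print(np.round(f(p).reshape(-1,2),1).tolist())
print("lip",H(p,(-.17,0,.025+p[3])),"mark",H(p,(p[5],-.131,p[4])))
for n,h in dict(base=(p[5],-.171,p[4]),out=(-.185,-.17,p[4]),r=(-.13,-.17,p[4])).items():
    print(n,[np.round(proj(c,H(p,h))[0]).tolist() for c in CI])
E
python3 a.py
```

```text
[ 0.6937  0.1312  0.23    0.0918  0.2776 -0.1736]
[[-0.5, 0.2], [0.3, -0.1], [-1.4, -0.5], [-1.5, -1.0], [-1.3, -0.5], [-0.9, -0.3], [6.3, 6.5], [-1.6, 0.4], [-0.8, 2.5], [0.0, -0.0]]
lip [0.52818025 0.09241303 0.11678808] mark [ 0.55452115 -0.03596231  0.27756839]
base [[374.0, 200.0], [278.0, 204.0]]
out [[378.0, 204.0], [272.0, 203.0]]
r [[360.0, 188.0], [299.0, 206.0]]
```

```bash
cat > go.py <<'E'
import sys,numpy as np
from scipy.spatial.transform import Rotation as R
from station import sensors
def ori(psi,th):
    z=np.array([np.cos(psi)*np.cos(th),np.sin(psi)*np.cos(th),-np.sin(th)]);y=np.array([-np.sin(psi),np.cos(psi),0])
    return R.from_matrix(np.c_[np.cross(y,z),y,z])
def show(way):
    s=sensors.read_state();p=np.array(s["ee_pos"]);r=R.from_rotvec(s["ee_rot"])
    print("t",round(s["clock"],2),"p",p.round(4),"q",np.round(s["qpos"],2),"F",np.round(s["contact_force"],1))
    for x,y,z,psi,th in way:   # all legs, each split to calls within limits
        T=np.array([x,y,z]);Q=ori(psi,th)
        d=T-p;w=(r.inv()*Q).as_rotvec();n=int(max(1,np.ceil(np.linalg.norm(d)/.099),np.ceil(np.linalg.norm(w)/.6)))
        for k in range(n):
            w=(r.inv()*Q).as_rotvec()/(n)*1
            print(np.r_[r.inv().apply(d/n)/.1,w/1.5].round(3).tolist(),"x",n)
            p=p+d/n;r=r*R.from_rotvec(w);
            if k==0 and n>1:
                w0=w
                for j in range(1,n):
                    print(np.r_[r.inv().apply(d/n)/.1,w0/1.5].round(3).tolist());p=p+d/n;r=r*R.from_rotvec(w0)
                break
if __name__=="__main__":
    show([list(map(float,a.split(","))) for a in sys.argv[1:]])
E
python3 go.py .36,-.25,.33,-.4,1.2 .46,.06,.30,.2,.8
```

```text
t 0.7 p [ 0.2238 -0.5297  0.2313] q [-1.28  0.38  0.08  1.27  0.    1.46] F [ 0.7 -0.3 -0.4]
[0.586, -0.511, -0.247, -0.072, -0.03, -0.385] x 4
[0.749, -0.083, -0.311, -0.072, -0.03, -0.385]
[0.65, 0.368, -0.328, -0.072, -0.03, -0.385]
[0.32, 0.691, -0.292, -0.072, -0.03, -0.385]
[0.094, 0.811, 0.044, -0.054, -0.065, -0.085] x 4
[-0.002, 0.811, 0.106, -0.054, -0.065, -0.085]
[-0.091, 0.793, 0.176, -0.054, -0.065, -0.085]
[-0.169, 0.759, 0.252, -0.054, -0.065, -0.085]
```

step_arm(
  deltas="0.59 -0.51 -0.25 -0.07 -0.03 -0.38;0.59 -0.51 -0.25 -0.07 -0.03 -0.38;0.59 -0.51 -0.25 -0.07 -0.03 -0.38;0.59 -0.51 -0.25 -0.07 -0.03 -0.38;0.59 -0.51 -0.25 -0.07 -0.03 -0.38",
  hand=1,
)

```text
clock: 1.12
ee_pos: [0.2589, -0.4591, 0.257]
ee_rot: [2.674, 1.422, -0.035]
contact_force: [0.7, 0.2, -0.3]
finger_gap: 0.0256
gripper_force: 0.0
```

step_arm(
  deltas="0.75 -0.08 -0.31 -0.07 -0.03 -0.38;0.75 -0.08 -0.31 -0.07 -0.03 -0.38;0.75 -0.08 -0.31 -0.07 -0.03 -0.38;0.75 -0.08 -0.31 -0.07 -0.03 -0.38;0.75 -0.08 -0.31 -0.07 -0.03 -0.38",
)

```text
clock: 1.53
ee_pos: [0.2937, -0.3895, 0.2818]
ee_rot: [2.089, 2.05, -0.066]
contact_force: [-0.4, -0.5, 0.3]
finger_gap: 0.0001
gripper_force: 0.0
```

step_arm(
  deltas="0.65 0.37 -0.33 -0.07 -0.03 -0.38;0.65 0.37 -0.33 -0.07 -0.03 -0.38;0.65 0.37 -0.33 -0.07 -0.03 -0.38;0.65 0.37 -0.33 -0.07 -0.03 -0.38;0.65 0.37 -0.33 -0.07 -0.03 -0.38",
)

```text
clock: 1.95
ee_pos: [0.3289, -0.3201, 0.3068]
ee_rot: [1.375, 2.488, -0.089]
contact_force: [-0.5, -0.6, -0.1]
finger_gap: -0.0002
gripper_force: 0.0
```

```bash
python3 go.py .36,-.2,.33,-.3,1.2 .46,.06,.30,.2,.8
```

```text
t 1.95 p [ 0.3289 -0.3201  0.3068] q [-0.96 -0.14 -0.37  1.04  0.07  0.06] F [-0.5 -0.6 -0.1]
[0.38, 0.465, -0.193, -0.049, -0.015, -0.229] x 2
[0.196, 0.578, -0.161, -0.049, -0.015, -0.229]
[-0.022, 0.926, 0.116, -0.06, -0.087, -0.094] x 3
[-0.13, 0.901, 0.209, -0.06, -0.087, -0.094]
[-0.22, 0.852, 0.312, -0.06, -0.087, -0.094]
```

step_arm(
  deltas="0.38 0.46 -0.19 -0.05 -0.01 -0.23;0.38 0.46 -0.19 -0.05 -0.01 -0.23;0.38 0.46 -0.19 -0.05 -0.01 -0.23;0.38 0.46 -0.19 -0.05 -0.01 -0.23",
)

```text
clock: 2.28
ee_pos: [0.344, -0.2608, 0.3181]
ee_rot: [0.909, 2.659, -0.077]
contact_force: [0.6, -0.2, 0.2]
finger_gap: 0.0
gripper_force: 0.0
```

step_arm(
  deltas="0.2 0.58 -0.16 -0.05 -0.01 -0.23;0.2 0.58 -0.16 -0.05 -0.01 -0.23;0.2 0.58 -0.16 -0.05 -0.01 -0.23;0.2 0.58 -0.16 -0.05 -0.01 -0.23",
)

```text
clock: 2.62
ee_pos: [0.3598, -0.2012, 0.3297]
ee_rot: [0.422, 2.755, -0.063]
contact_force: [0.5, -0.2, -0.4]
finger_gap: 0.0002
gripper_force: 0.0
```

step_arm(
  deltas="-0.02 0.93 0.12 -0.06 -0.09 -0.09;-0.02 0.93 0.12 -0.06 -0.09 -0.09;-0.02 0.93 0.12 -0.06 -0.09 -0.09;-0.02 0.93 0.12 -0.06 -0.09 -0.09",
)

```text
clock: 2.95
ee_pos: [0.3925, -0.1124, 0.3183]
ee_rot: [0.203, 2.639, 0.002]
contact_force: [-0.8, -0.8, 0.3]
finger_gap: 0.0001
gripper_force: 0.0
```

step_arm(
  deltas="-0.13 0.9 0.21 -0.06 -0.09 -0.09;-0.13 0.9 0.21 -0.06 -0.09 -0.09;-0.13 0.9 0.21 -0.06 -0.09 -0.09;-0.13 0.9 0.21 -0.06 -0.09 -0.09",
)

```text
clock: 3.28
ee_pos: [0.4269, -0.0266, 0.3096]
ee_rot: [-0.008, 2.506, 0.059]
contact_force: [0.5, 0.6, -0.3]
finger_gap: 0.0004
gripper_force: 0.0
```

```bash
python3 go.py .46,.065,.25,.2,.6 .47,.075,.10,.2,.3
```

```text
t 3.28 p [ 0.4269 -0.0266  0.3096] q [-0.42 -0.47 -0.73  0.74  0.29 -0.35] F [ 0.5  0.6 -0.3]
[0.047, 0.442, 0.358, -0.034, -0.11, -0.052] x 2
[0.074, 0.428, 0.37, -0.034, -0.11, -0.052]
[0.586, 0.039, 0.472, -0.0, -0.1, -0.0] x 2
[0.65, 0.039, 0.379, -0.0, -0.1, -0.0]
```

step_arm(
  deltas="0.05 0.44 0.36 -0.03 -0.11 -0.05;0.05 0.44 0.36 -0.03 -0.11 -0.05;0.05 0.44 0.36 -0.03 -0.11 -0.05",
)

```text
clock: 3.53
ee_pos: [0.4357, 0.0207, 0.2661]
ee_rot: [-0.108, 2.354, 0.09]
contact_force: [-3.4, 0.0, -5.8]
finger_gap: 0.0
gripper_force: 0.0
```

step_arm(
  deltas="0.07 0.43 0.37 -0.03 -0.11 -0.05;0.07 0.43 0.37 -0.03 -0.11 -0.05;0.07 0.43 0.37 -0.03 -0.11 -0.05",
)

```text
clock: 3.78
ee_pos: [0.4813, 0.0567, 0.3027]
ee_rot: [-0.219, 2.206, 0.105]
contact_force: [-0.2, -0.2, -0.8]
finger_gap: -0.0001
gripper_force: 0.0
```

step_arm(
  deltas="0.59 0.04 0.47 0 0 0;0.59 0.04 0.47 0 0 0;0.59 0.04 0.47 0 0 0",
)

```text
clock: 4.03
ee_pos: [0.5008, 0.0553, 0.2652]
ee_rot: [-0.225, 2.261, 0.113]
contact_force: [-0.7, 0.3, 0.9]
finger_gap: -0.0001
gripper_force: 0.0
```

```bash
python3 go.py  .48,.08,.09,.2,.6 .48,.08,.09,.2,.2
```

```text
t 4.03 p [0.5008 0.0553 0.2652] q [-0.21 -0.41 -1.01  0.14  0.32 -0.27] F [-0.7  0.3  0.9]
[0.721, 0.136, 0.505, 0.002, -0.033, -0.002] x 2
[0.745, 0.139, 0.469, 0.002, -0.033, -0.002]
[0.0, -0.0, 0.0, -0.0, -0.267, -0.0] x 1
```

```bash
cat > kin.py <<'E'
import numpy as np
from scipy.optimize import least_squares
from scipy.spatial.transform import Rotation as R
from go import ori
LO=np.array([-2.72,-.84,-1.02,-1.77,-1.37,-3.14]);HI=np.array([2.72,1.66,1.22,2.12,1.28,3.14])
def fk(q,k):
    h,a,L2,L3,e3,dl,e5,Lt,s5=k
    th=q[1]-q[2]+q[3];ph=q[1]-q[2]
    f=np.array([np.cos(ph),0,-np.sin(ph)]);u=np.array([np.sin(ph),0,np.cos(ph)])
    B=np.array([[-np.sin(th),0,np.cos(th)],[0,1,0],[-np.cos(th),0,-np.sin(th)]])
    p=np.array([a+L2*np.sin(q[1]),dl,h+L2*np.cos(q[1])])+L3*f+e3*u+e5*B[:,0]
    W=B@R.from_rotvec([s5*q[4],0,0]).as_matrix()
    p=p+Lt*W[:,2];M=R.from_euler("z",q[0])
    return M.apply(p),M*R.from_matrix(W)*R.from_rotvec([0,0,q[5]])
E
python3 - <<'E'
from kin import *
from station import sensors
s=sensors.read_state();print(np.round(s["qpos"],4).tolist(),np.array(s["ee_pos"]).tolist(),np.array(s["ee_rot"]).tolist())
D=[([-1.2813,.37726,.08098,1.27442,0,1.46048],[.22382,-.52967,.23134],[3.0789,.6238,0]),
([-.96,-.14,-.37,1.04,.07,.06],[.3289,-.3201,.3068],[1.375,2.488,-.089]),
([-.42,-.47,-.73,.74,.29,-.35],[.4269,-.0266,.3096],[-.008,2.506,.059]),
(s["qpos"],s["ee_pos"],s["ee_rot"])]
best=None
for s5 in(1,-1):
    f=lambda k:np.concatenate([fk(q,np.r_[k,s5])[0]-p for q,p,_ in D]+[.003*(k-k0)])
    k0=np.array([.35,0,.35,.35,0,.05,0,.25])
    r=least_squares(f,k0);k=np.r_[r.x,s5]
    print(s5,k.round(3),np.round(r.fun[:12]*1000,1))
    print([np.round((fk(q,k)[1].inv()*R.from_rotvec(w)).as_rotvec(),3).tolist() for q,_,w in D])
    c=(r.cost,k)
    if best is None or c[0]<best[0]:best=c
np.save("k.npy",best[1])
E
```

```text
[-0.2137, -0.41, -1.0129, 0.1414, 0.3174, -0.2715] [0.5007625503513388, 0.055308819120009574, 0.2652148786562904] [-0.2245230005323731, 2.2614628450484924, 0.11336825012187127]
1 [-0.567  0.263 -0.049 -0.086  0.546  0.064 -0.249 -0.301  1.   ] [  0.7   2.    4.9   3.9  -6.  -10.2  -5.1   3.2   6.9   0.1  -1.8  -1.6]
[[-0.0, -0.0, 0.0], [-0.143, 0.014, 0.001], [-0.54, -0.201, 0.009], [-0.612, -0.17, 0.0]]
-1 [ 0.101  0.057  0.392  0.292  0.167  0.064 -0.041  0.307 -1.   ] [-0.1  1.2  1.2  1.4 -3.4 -2.3 -1.9  2.5  1.5  0.2 -1.  -0.4]
[[-0.0, -0.0, 0.0], [-0.004, 0.006, 0.001], [0.006, -0.004, 0.007], [0.0, -0.0, -0.0]]
```

```bash
cat >> kin.py <<'E'
def ik(p,psi,th,k,q0=(0,-.3,-.8,.6,.2,-.2)):
    Q=ori(psi,th)
    def f(q):
        P,M=fk(q,k);return np.r_[(P-p)*10,(M.inv()*Q).as_rotvec()]
    r=least_squares(f,q0,bounds=(LO+.01,HI-.01));return r.x,np.linalg.norm(r.fun[:3])*100,np.linalg.norm(r.fun[3:])
E
python3 - <<'E'
from kin import *
k=np.load("k.npy")
for psi in(-.2,.2,.5):
  for th in(.2,.4,.6,.8):
    o=[]
    for p in([.49,.09,.09],[.545,.096,.09],[.545,.096,.18],[.545,.096,.26]):
        q,e,a=ik(p,psi,th,k);o.append(f"{e:.0f}mm/{a:.2f} q2 {q[1]:.2f} q3 {q[2]:.2f} q4 {q[3]:.2f} |")
    print(psi,th,*o)
E
```

```text
-0.2 0.2 22mm/0.69 q2 0.32 q3 -1.01 q4 0.11 | 20mm/0.56 q2 0.44 q3 -1.01 q4 -0.43 | 15mm/0.45 q2 0.08 q3 -1.01 q4 -0.27 | 10mm/0.29 q2 -0.10 q3 -1.01 q4 -0.31 |
-0.2 0.4 19mm/0.58 q2 0.11 q3 -1.01 q4 0.11 | 15mm/0.45 q2 0.19 q3 -1.01 q4 -0.18 | 10mm/0.30 q2 -0.03 q3 -1.01 q4 -0.16 | 5mm/0.14 q2 -0.18 q3 -1.01 q4 -0.22 |
-0.2 0.6 14mm/0.43 q2 0.02 q3 -1.01 q4 0.14 | 10mm/0.31 q2 0.10 q3 -1.01 q4 -0.11 | 5mm/0.15 q2 -0.09 q3 -1.01 q4 -0.10 | 0mm/0.00 q2 -0.21 q3 -0.98 q4 -0.12 |
-0.2 0.8 9mm/0.28 q2 -0.03 q3 -1.01 q4 0.16 | 5mm/0.15 q2 0.06 q3 -1.01 q4 -0.06 | 0mm/0.00 q2 -0.12 q3 -0.99 q4 -0.03 | 0mm/0.00 q2 -0.17 q3 -0.79 q4 0.22 |
0.2 0.2 28mm/0.87 q2 -0.09 q3 -1.01 q4 0.18 | 24mm/0.75 q2 0.01 q3 -1.01 q4 -0.04 | 19mm/0.57 q2 -0.16 q3 -1.01 q4 -0.05 | 13mm/0.39 q2 -0.28 q3 -1.01 q4 -0.12 |
0.2 0.4 23mm/0.69 q2 -0.09 q3 -1.01 q4 0.19 | 18mm/0.57 q2 0.01 q3 -1.01 q4 -0.03 | 13mm/0.39 q2 -0.16 q3 -1.01 q4 -0.04 | 7mm/0.21 q2 -0.29 q3 -1.01 q4 -0.10 |
0.2 0.6 17mm/0.51 q2 -0.09 q3 -1.01 q4 0.20 | 13mm/0.39 q2 0.01 q3 -1.01 q4 -0.02 | 7mm/0.21 q2 -0.17 q3 -1.01 q4 -0.02 | 1mm/0.03 q2 -0.29 q3 -1.01 q4 -0.08 |
0.2 0.8 11mm/0.33 q2 -0.08 q3 -1.01 q4 0.21 | 7mm/0.21 q2 0.01 q3 -1.01 q4 0.00 | 1mm/0.03 q2 -0.17 q3 -1.01 q4 0.00 | 0mm/0.00 q2 -0.23 q3 -0.84 q4 0.20 |
0.5 0.2 19mm/0.71 q2 0.48 q3 -1.01 q4 1.19 | 18mm/0.60 q2 0.32 q3 -1.01 q4 0.23 | 15mm/0.48 q2 0.01 q3 -1.01 q4 0.11 | 10mm/0.32 q2 -0.17 q3 -1.01 q4 -0.02 |
0.5 0.4 19mm/0.60 q2 0.06 q3 -1.01 q4 0.39 | 15mm/0.48 q2 0.14 q3 -1.01 q4 0.10 | 10mm/0.32 q2 -0.08 q3 -1.01 q4 0.07 | 5mm/0.16 q2 -0.22 q3 -1.01 q4 -0.02 |
0.5 0.6 14mm/0.45 q2 -0.02 q3 -1.01 q4 0.32 | 10mm/0.33 q2 0.07 q3 -1.01 q4 0.07 | 5mm/0.16 q2 -0.12 q3 -1.01 q4 0.06 | 0mm/0.00 q2 -0.25 q3 -1.00 q4 0.01 |
0.5 0.8 9mm/0.29 q2 -0.05 q3 -1.01 q4 0.29 | 5mm/0.16 q2 0.03 q3 -1.01 q4 0.06 | 0mm/0.00 q2 -0.14 q3 -1.00 q4 0.07 | 0mm/0.00 q2 -0.19 q3 -0.80 q4 0.32 |
```

```bash
cat >> kin.py <<'E'
YAW=.23
def tcp(lipz,psi,th,d=.03,n=.016,y=0.):  # TCP when nose of lip (underside lipz) touches upper face d behind tip
    nose=np.array([.6937,.1312,0])+R.from_euler("z",YAW).apply([-.17,y,lipz+.005])
    M=ori(psi,th).as_matrix();return nose+d*M[:,2]+n*M[:,0]
E
python3 - <<'E'
from kin import *
k=np.load("k.npy")
for psi in(-.4,-.2,0,.2,.4,.6):
    o=[]
    for z in(.10,.117,.17,.22,.278):
        for th in np.arange(.3,1.5,.05):
            q,e,a=ik(tcp(z,psi,th),psi,th,k)
            if e<1 and a<.02:break
        o.append((z,round(th,2),tcp(z,psi,th).round(3).tolist()))
    print(psi,o)
E
```

```text
-0.4 [(0.1, np.float64(1.0), [0.531, 0.091, 0.071]), (0.117, np.float64(0.95), [0.532, 0.091, 0.088]), (0.17, np.float64(0.8), [0.537, 0.089, 0.142]), (0.22, np.float64(0.7), [0.54, 0.088, 0.193]), (0.278, np.float64(0.5), [0.545, 0.085, 0.255])]
-0.2 [(0.1, np.float64(1.05), [0.529, 0.092, 0.071]), (0.117, np.float64(1.05), [0.529, 0.092, 0.088]), (0.17, np.float64(0.9), [0.534, 0.091, 0.142]), (0.22, np.float64(0.75), [0.539, 0.09, 0.193]), (0.278, np.float64(0.6), [0.544, 0.089, 0.253])]
0 [(0.1, np.float64(1.1), [0.528, 0.092, 0.071]), (0.117, np.float64(1.05), [0.529, 0.092, 0.088]), (0.17, np.float64(0.95), [0.533, 0.092, 0.141]), (0.22, np.float64(0.8), [0.538, 0.092, 0.192]), (0.278, np.float64(0.65), [0.542, 0.092, 0.252])]
0.2 [(0.1, np.float64(1.1), [0.528, 0.092, 0.071]), (0.117, np.float64(1.1), [0.528, 0.092, 0.088]), (0.17, np.float64(0.95), [0.533, 0.093, 0.141]), (0.22, np.float64(0.8), [0.537, 0.094, 0.192]), (0.278, np.float64(0.65), [0.542, 0.095, 0.252])]
0.4 [(0.1, np.float64(1.1), [0.528, 0.092, 0.071]), (0.117, np.float64(1.05), [0.529, 0.093, 0.088]), (0.17, np.float64(0.95), [0.532, 0.094, 0.141]), (0.22, np.float64(0.8), [0.537, 0.096, 0.192]), (0.278, np.float64(0.65), [0.541, 0.098, 0.252])]
0.6 [(0.1, np.float64(1.05), [0.529, 0.093, 0.071]), (0.117, np.float64(1.0), [0.53, 0.094, 0.088]), (0.17, np.float64(0.9), [0.533, 0.096, 0.142]), (0.22, np.float64(0.75), [0.537, 0.099, 0.193]), (0.278, np.float64(0.55), [0.542, 0.102, 0.254])]
```

```bash
python3 - <<'E'
from kin import *
k=np.load("k.npy")
C=tcp(.105,.1,1.1)
for p,th in(([.46,.07,.265],1.2),([.45,.075,.18],1.35),([.45,.077,.075],1.4),([.46,.077,.075],1.3),(C,1.1),(C,1.15),(tcp(.278,.1,1.1),1.1)):
    q,e,a=ik(p,.1,th,k);print(np.round(p,3),th,round(e,1),round(a,3),q.round(2))
E
python3 go.py .46,.07,.265,.1,1.2 .45,.075,.18,.1,1.35 .45,.077,.075,.1,1.4
```

```text
[0.46  0.07  0.265] 1.2 0.0 0.0 [-0.01 -0.2  -0.57  0.84  0.04 -0.11]
[0.45  0.075 0.18 ] 1.35 0.0 0.0 [ 0.01 -0.12 -0.7   0.77  0.02 -0.09]
[0.45  0.077 0.075] 1.4 0.0 0.0 [ 0.02 -0.03 -0.92  0.51  0.01 -0.08]
[0.46  0.077 0.075] 1.3 0.0 0.0 [ 0.01 -0.07 -0.99  0.38  0.02 -0.08]
[0.528 0.092 0.076] 1.1 0.1 0.002 [ 0.04  0.01 -1.01  0.08  0.03 -0.05]
[0.528 0.092 0.076] 1.15 0.0 0.0 [ 0.04  0.03 -0.96  0.16  0.02 -0.05]
[0.528 0.092 0.249] 1.1 0.0 0.0 [ 0.04 -0.1  -0.58  0.62  0.03 -0.06]
t 4.03 p [0.5008 0.0553 0.2652] q [-0.21 -0.41 -1.01  0.14  0.32 -0.27] F [-0.7  0.3  0.9]
[0.241, 0.225, -0.281, 0.043, 0.333, 0.053] x 1
[0.396, 0.06, 0.758, 0.0, 0.1, -0.0] x 1
[0.114, 0.01, 0.512, 0.0, 0.017, -0.0] x 2
[0.101, 0.01, 0.515, 0.0, 0.017, -0.0]
```

step_arm(
  deltas="0.24 0.22 -0.28 0.04 0.33 0.05;0.24 0.22 -0.28 0.04 0.33 0.05;0.24 0.22 -0.28 0.04 0.33 0.05;0.24 0.22 -0.28 0.04 0.33 0.05;0.24 0.22 -0.28 0.04 0.33 0.05",
)

```text
clock: 4.45
ee_pos: [0.4621, 0.0708, 0.2683]
ee_rot: [-0.149, 2.762, 0.029]
contact_force: [1.4, -0.5, 0.1]
finger_gap: -0.0001
gripper_force: 0.0
```

```bash
python3 go.py .45,.075,.18,.1,1.35 .45,.077,.075,.1,1.4
```

```text
t 4.45 p [0.4621 0.0708 0.2683] q [-0.01 -0.18 -0.53  0.85  0.04 -0.11] F [ 1.4 -0.5  0.1]
[0.432, 0.055, 0.779, 0.002, 0.103, 0.005] x 1
[0.114, 0.01, 0.512, 0.0, 0.017, -0.0] x 2
[0.101, 0.01, 0.515, 0.0, 0.017, -0.0]
```

Commanded and measured poses agree. I'll descend in front of the lip.

step_arm(
  deltas="0.43 0.05 0.78 0 0.1 0;0.43 0.05 0.78 0 0.1 0;0.43 0.05 0.78 0 0.1 0",
)

```text
clock: 4.7
ee_pos: [0.4438, 0.0745, 0.1707]
ee_rot: [-0.158, 2.923, 0.02]
contact_force: [-2.6, 0.2, -1.5]
finger_gap: -0.0
gripper_force: 0.0
```

step_arm(
  deltas="0.21 0.02 0.99 0 0.03 0;0.21 0.02 0.99 0 0.03 0;0.21 0.02 0.99 0 0.03 0;0.21 0.02 0.99 0 0.03 0",
)

```text
clock: 5.03
ee_pos: [0.4453, 0.0769, 0.072]
ee_rot: [-0.16, 2.962, 0.017]
contact_force: [-1.2, -0.0, 1.0]
finger_gap: -0.0001
gripper_force: 0.0
```

```bash
python3 - <<'E'
from go import show
from kin import tcp
show([[*tcp(.103,.1,1.12),.1,1.12],[*tcp(.117,.1,1.12),.1,1.12]])
E
```

```text
t 5.03 p [0.4453 0.0769 0.072 ] q [ 0.02  0.12 -0.73  0.55  0.02 -0.09] F [-1.2 -0.   1. ]
[-0.818, 0.065, 0.125, 0.003, -0.183, 0.005] x 1
[-0.061, 0.0, -0.126, 0.0, -0.0, -0.0] x 1
```

```bash
python3 - <<'E'
from kin import *
from go import show
from station import sensors
s=sensors.read_state()
D=[([-1.2813,.37726,.08098,1.27442,0,1.46048],[.22382,-.52967,.23134],1),
([-.96,-.14,-.37,1.04,.07,.06],[.3289,-.3201,.3068],.2),([-.42,-.47,-.73,.74,.29,-.35],[.4269,-.0266,.3096],.2),([-.01,-.18,-.53,.85,.04,-.11],[.4621,.0708,.2683],.2),
([-.2137,-.41,-1.0129,.1414,.3174,-.2715],[.50076,.05531,.26521],1),(s["qpos"],s["ee_pos"],1)]
k0=np.array([.35,0,.35,.35,0,.05,0,.25])
f=lambda k:np.concatenate([(fk(q,np.r_[k,-1])[0]-p)*w for q,p,w in D]+[.0005*(k-k0)])
r=least_squares(f,k0);k=np.r_[r.x,-1];np.save("k.npy",k);print(k.round(3),np.round(r.fun[:18]*1e3,1))
for psi in(-.2,.1,.3):
    for z in(.10,.117,.17,.22,.278):
        for th in np.arange(.1,1.5,.05):
            q,e,a=ik(tcp(z,psi,th),psi,th,k)
            if e<1 and a<.02:break
        print(psi,z,round(th,2),tcp(z,psi,th).round(3).tolist())
E
```

```text
[ 0.284  0.005  0.361  0.387  0.058  0.061 -0.044  0.331 -1.   ] [-2.8  1.6  0.5  3.6 -5.7  0.3  7.4 -2.   2.1  4.6 -0.3  0.2 -3.   4.8
 -1.7  2.5 -1.8  0.6]
-0.2 0.1 0.1 [0.556, 0.087, 0.086]
-0.2 0.117 0.1 [0.556, 0.087, 0.103]
-0.2 0.17 0.1 [0.556, 0.087, 0.156]
-0.2 0.22 0.1 [0.556, 0.087, 0.206]
-0.2 0.278 0.1 [0.556, 0.087, 0.264]
0.1 0.1 0.2 [0.554, 0.095, 0.083]
0.1 0.117 0.15 [0.555, 0.095, 0.102]
0.1 0.17 0.1 [0.556, 0.095, 0.156]
0.1 0.22 0.65 [0.542, 0.094, 0.194]
0.1 0.278 0.55 [0.545, 0.094, 0.254]
0.3 0.1 0.15 [0.554, 0.101, 0.085]
0.3 0.117 0.15 [0.554, 0.101, 0.102]
0.3 0.17 0.1 [0.555, 0.101, 0.156]
0.3 0.22 0.65 [0.542, 0.097, 0.194]
0.3 0.278 0.55 [0.545, 0.098, 0.254]
```

```bash
cat > refit.py <<'E'
from kin import *
import kin
from station import sensors
def fk(q,k):
    h,a,L2,L3,e3,dl,e5,Lt,e2,e4=k
    th=q[1]-q[2]+q[3];ph=q[1]-q[2]
    f=np.array([np.cos(ph),0,-np.sin(ph)]);u=np.array([np.sin(ph),0,np.cos(ph)])
    B=np.array([[-np.sin(th),0,np.cos(th)],[0,1,0],[-np.cos(th),0,-np.sin(th)]])
    p=np.array([a+L2*np.sin(q[1])+e2*np.cos(q[1]),dl,h+L2*np.cos(q[1])-e2*np.sin(q[1])])+L3*f+e3*u+e5*B[:,0]+e4*B[:,2]
    W=B@R.from_rotvec([-q[4],0,0]).as_matrix()
    p=p+Lt*W[:,2];M=R.from_euler("z",q[0])
    return M.apply(p),M*R.from_matrix(W)*R.from_rotvec([0,0,q[5]])
kin.fk=fk
E
python3 - <<'E'
from refit import *
s=sensors.read_state();print(np.round(s["qpos"],4).tolist(),np.round(s["ee_pos"],4).tolist())
D=[([-1.2813,.37726,.08098,1.27442,0,1.46048],[.22382,-.52967,.23134],1),
([-.96,-.14,-.37,1.04,.07,.06],[.3289,-.3201,.3068],.4),([-.42,-.47,-.73,.74,.29,-.35],[.4269,-.0266,.3096],.4),([-.01,-.18,-.53,.85,.04,-.11],[.4621,.0708,.2683],.4),
([-.2137,-.41,-1.0129,.1414,.3174,-.2715],[.50076,.05531,.26521],1),(s["qpos"],s["ee_pos"],1)]
k0=np.array([.35,0,.35,.35,0,.05,0,.25,0,0])
f=lambda k:np.concatenate([(fk(q,k)[0]-p)*w for q,p,w in D]+[.0005*(k-k0)])
r=least_squares(f,k0);k=r.x;np.save("k2.npy",k);print(k.round(3),np.round(r.fun[:18]*1e3,1))
for q,_,_ in D: print((fk(q,k)[0]).round(3))
E
```

```text
[0.0182, 0.1216, -0.7276, 0.5467, 0.0177, -0.0885] [0.4453, 0.0769, 0.072]
[ 0.26  -0.     0.496  0.383  0.073  0.063 -0.001  0.31  -0.001  0.138] [-0.   0.1 -0.   0.4 -1.2  0.5  0.1  0.9 -0.4 -0.9  0.1 -0.1 -0.  -0.3
  0.1  0.1  0.  -0. ]
[ 0.224 -0.53   0.231]
[ 0.33  -0.323  0.308]
[ 0.427 -0.024  0.309]
[0.46  0.071 0.268]
[0.501 0.055 0.265]
[0.445 0.077 0.072]
```

```bash
python3 - <<'E'
from refit import *
k=np.load("k2.npy")
for psi in(-.5,-.2,.1,.4,.7):
    o=[]
    for z in(.10,.117,.17,.22,.278):
        best=9
        for th in np.arange(.1,1.5,.05):
            for q0 in((0,0,-.8,.3,.1,0),(0,.3,-.8,.3,-.1,0)):
                q,e,a=ik(tcp(z,psi,th),psi,th,k,q0)
                if e<1 and a<.02: best=th;break
            if best<9:break
        o.append((z,round(best,2)))
    print(psi,o,q.round(2))
E
```

```text
-0.5 [(0.1, np.float64(0.75)), (0.117, np.float64(0.7)), (0.17, np.float64(0.65)), (0.22, np.float64(0.55)), (0.278, np.float64(0.45))] [ 0.45 -0.03 -1.01 -0.29 -0.82  0.55]
-0.2 [(0.1, np.float64(0.95)), (0.117, np.float64(0.9)), (0.17, np.float64(0.85)), (0.22, np.float64(0.75)), (0.278, np.float64(0.65))] [ 0.24 -0.21 -0.99 -0.08 -0.35  0.28]
0.1 [(0.1, np.float64(1.0)), (0.117, np.float64(0.95)), (0.17, np.float64(0.9)), (0.22, np.float64(0.8)), (0.278, np.float64(0.7))] [ 0.02 -0.28 -1.   -0.02  0.06 -0.05]
0.4 [(0.1, np.float64(0.95)), (0.117, np.float64(0.9)), (0.17, np.float64(0.85)), (0.22, np.float64(0.75)), (0.278, np.float64(0.65))] [-0.2  -0.25 -1.   -0.01  0.46 -0.39]
0.7 [(0.1, np.float64(0.8)), (0.117, np.float64(0.75)), (0.17, np.float64(0.65)), (0.22, np.float64(0.55)), (0.278, np.float64(0.45))] [-0.41 -0.1  -1.01 -0.06  0.94 -0.74]
```

```bash
python3 - <<'E'
from refit import *
from go import show
k=np.load("k2.npy")
for z in(.103,.278):
    p=tcp(z,.2,1.02,.035);q,e,a=ik(p,.2,1.02,k,(0,0,-.8,.3,.1,0));print(p.round(3),round(e,1),round(a,3),q.round(2))
show([[*tcp(.103,.2,1.02,.035),.2,1.02],[*tcp(.203,.2,1.02,.035),.2,1.02]])
E
```

```text
[0.533 0.093 0.07 ] 0.0 0.0 [-0.01  0.11 -0.96 -0.04  0.11 -0.18]
[0.533 0.093 0.245] 0.0 0.0 [-0.01 -0.14 -0.65  0.52  0.11 -0.18]
t 5.03 p [0.4453 0.0769 0.072 ] q [ 0.02  0.12 -0.73  0.55  0.02 -0.09] F [-1.2 -0.   1. ]
[-0.87, 0.069, 0.177, -0.021, -0.25, -0.058] x 1
[-0.262, -0.0, -0.426, -0.0, 0.0, 0.0] x 2
[-0.262, 0.0, -0.426, -0.0, 0.0, 0.0]
```

step_arm(
  deltas="-0.3 0.03 0.1 -0.01 -0.1 -0.03;-0.5 0.05 0.13 -0.01 -0.17 -0.04;-0.7 0.06 0.16 -0.02 -0.25 -0.06;-0.87 0.07 0.18 -0.02 -0.25 -0.06;-0.87 0.07 0.18 -0.02 -0.25 -0.06",
)

```text
clock: 5.45
ee_pos: [0.538, 0.0937, 0.0752]
ee_rot: [-0.263, 2.567, 0.07]
contact_force: [-2.2, -0.5, -1.6]
finger_gap: -0.0001
gripper_force: 0.0
```

```bash
python3 - <<'E'
from station import get_image
import cv2
im=get_image("top")[:,:,::-1];cv2.imwrite("pics/top1.png",im)
cv2.imwrite("pics/top1c.png",cv2.resize(im[150:350,190:410],None,fx=3,fy=3,interpolation=cv2.INTER_CUBIC))
E
python3 go.py .533,.093,.12,.2,1.02
```

```text
t 5.5 p [0.5377 0.0937 0.0753] q [-0.    0.1  -0.96 -0.04  0.11 -0.18] F [-0.5 -0.   0.2]
[-0.198, 0.0, -0.404, -0.001, 0.007, 0.003] x 1
```

View pics/top1c.png

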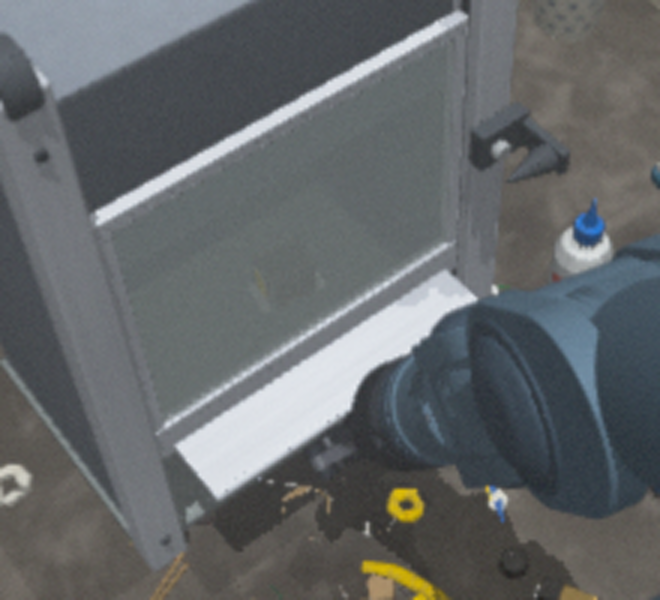

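The gripper stands in front of the lip at mid-width, with the shut fingers under the nose near crop pixel (330, 455). Nothing else is touched. I'll start pushing up gently.

step_arm(
  deltas="-0.02 0 -0.035 0 0 0;-0.04 0 -0.07 0 0 0;-0.06 0 -0.1 0 0 0;-0.08 0 -0.135 0 0 0;-0.1 0 -0.17 0 0 0",
)

```text
clock: 5.92
ee_pos: [0.5348, 0.0947, 0.0929]
ee_rot: [-0.265, 2.572, 0.072]
contact_force: [-2.2, -0.7, -2.8]
finger_gap: -0.0
gripper_force: 0.0
```

```bash
cat > see.py <<'E'
import sys,cv2,numpy as np
from fit import *
from station import get_image,sensors
im=get_image("top");n=sys.argv[1];cv2.imwrite(f"pics/{n}.png",im[:,:,::-1])
s=sensors.read_state();print(np.round(s["clock"],2),np.round(s["ee_pos"],4),np.round(s["contact_force"],1))
# sash height: match the sash's left part (lip left end, projected per height) against the first picture
ref=cv2.cvtColor(cv2.imread("pics/top0.png"),cv2.COLOR_BGR2GRAY);g=cv2.cvtColor(im,cv2.COLOR_RGB2GRAY)
p=[.6937,.1312,.23];S0=.0918
q=lambda z:np.float32([proj("top",H(p,(x,y,h+z)))[0] for x,y,h in((-.172,.12,.034),(-.125,.12,.035),(-.125,.06,.035),(-.172,.06,.034))])
best=[]
for ds in np.arange(-.005,.19,.0005):
    M=cv2.getPerspectiveTransform(q(S0+ds),np.float32([[20,80],[20,20],[100,20],[100,80]]))
    M0=cv2.getPerspectiveTransform(q(S0),np.float32([[20,80],[20,20],[100,20],[100,80]]))
    a=cv2.warpPerspective(g,M,(110,95));b=cv2.warpPerspective(ref,M0,(110,95))
    best.append((cv2.matchTemplate(a,b,cv2.TM_CCOEFF_NORMED)[0,0],ds))
print("rise",max(best))
E
python3 see.py top2
```

```text
5.97 [0.535  0.0947 0.0935] [-5.1 -1.4 -0.8]
rise (np.float32(0.9968497), np.float64(0.012499999999999983))
```

step_arm(
  deltas="-0.04 0 -0.07 0 0 0;-0.08 0 -0.14 0 0 0;-0.12 0 -0.2 0 0 0;-0.17 0 -0.27 0 0 0;-0.21 0 -0.34 0 0 0",
)

```text
clock: 6.38
ee_pos: [0.5333, 0.0947, 0.1318]
ee_rot: [-0.265, 2.575, 0.072]
contact_force: [-3.7, -1.9, -3.0]
finger_gap: -0.0002
gripper_force: 0.0
```

step_arm(
  deltas="-0.04 0 -0.07 0 0 0;-0.08 0 -0.14 0 0 0;-0.12 0 -0.2 0 0 0;-0.17 0 -0.27 0 0 0;-0.21 0 -0.34 0 0 0",
)

```text
clock: 6.8
ee_pos: [0.5333, 0.0947, 0.1719]
ee_rot: [-0.265, 2.574, 0.072]
contact_force: [-3.7, -1.7, -3.1]
finger_gap: 0.0004
gripper_force: 0.0
```

```bash
python3 see.py top3; python3 go.py .537,.0945,.233,.2,1.02
```

```text
6.85 [0.5341 0.0948 0.1736] [-6.9 -1.1 -0.5]
rise (np.float32(0.99695146), np.float64(0.08899999999999991))
t 6.85 p [0.5341 0.0948 0.1736] q [-0.   -0.07 -0.8   0.29  0.11 -0.18] F [-6.9 -1.1 -0.5]
[-0.338, -0.011, -0.489, -0.0, 0.004, 0.004] x 1
```

step_arm(
  deltas="-0.04 0 -0.07 0 0 0;-0.08 0 -0.14 0 0 0;-0.12 0 -0.2 0 0 0;-0.17 0 -0.27 0 0 0;-0.21 0 -0.34 0 0 0",
)

```text
clock: 7.27
ee_pos: [0.5325, 0.0948, 0.2114]
ee_rot: [-0.265, 2.576, 0.072]
contact_force: [-5.7, -1.6, -3.2]
finger_gap: -0.0001
gripper_force: 0.0
```

step_arm(
  deltas="-0.03 0 -0.05 0 0 0;-0.06 0 -0.1 0 0 0;-0.08 0 -0.13 0 0 0;-0.1 0 -0.16 0 0 0;-0.12 0 -0.19 0 0 0",
)

```text
clock: 7.68
ee_pos: [0.5326, 0.0948, 0.2337]
ee_rot: [-0.265, 2.576, 0.072]
contact_force: [-8.3, -2.6, -3.4]
finger_gap: -0.0001
gripper_force: 0.0
```

```bash
python3 see.py top4; python3 - <<'E'
import cv2
a=cv2.imread("pics/top4.png")[160:260,200:400];cv2.imwrite("pics/top4c.png",cv2.resize(a,None,fx=4,fy=4,interpolation=cv2.INTER_CUBIC))
E
```

```text
7.73 [0.5326 0.0948 0.2343] [-11.1  -3.2   0.3]
rise (np.float32(0.99631613), np.float64(0.14799999999999985))
```

View pics/top4c.png

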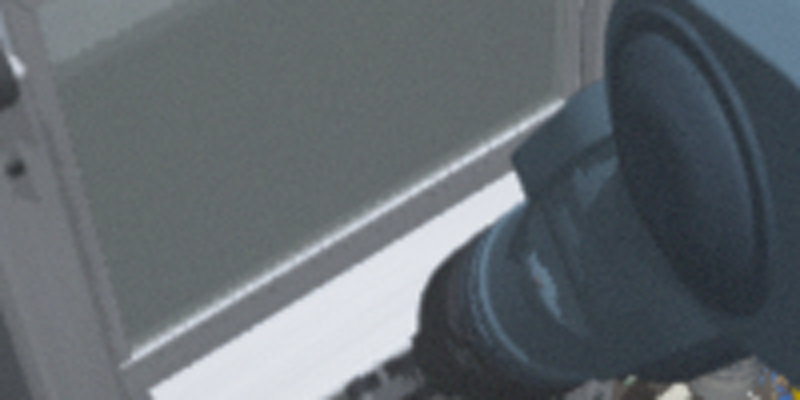

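The lip has risen to just below the mark, about 13 mm to go. The arm hides the mark at the right in this view. I'll push up most of the rest, back off and look.

step_arm(
  deltas="-0.01 0 -0.02 0 0 0;-0.02 0 -0.04 0 0 0;-0.03 0 -0.055 0 0 0;-0.04 0 -0.07 0 0 0;-0.047 0 -0.077 0 0 0",
)

```text
clock: 8.15
ee_pos: [0.5325, 0.0948, 0.2428]
ee_rot: [-0.265, 2.575, 0.072]
contact_force: [-8.5, -2.7, -2.5]
finger_gap: 0.0002
gripper_force: 0.0
```

step_arm(
  deltas="0.05 0 0.09 0 0 0;0.15 0 0.25 0 0 0;0.21 0 0.34 0 0 0;0.5 0 0.2 0 0 0;0.8 0 0.1 0 0 0",
)

```text
clock: 8.57
ee_pos: [0.4764, 0.0823, 0.196]
ee_rot: [-0.266, 2.565, 0.072]
contact_force: [-0.9, 0.1, 0.3]
finger_gap: 0.0002
gripper_force: 0.0
```

step_arm(
  deltas="0.3 0 0.3 0 0.1 0;0.6 0 0.6 0 0.17 0;0.6 0 0.6 0 0.17 0",
)

```text
clock: 8.82
ee_pos: [0.4541, 0.0781, 0.1059]
ee_rot: [-0.292, 2.835, 0.042]
contact_force: [-1.9, 0.0, -0.9]
finger_gap: 0.0
gripper_force: 0.0
```

```bash
python3 see.py top5; python3 - <<'E'
import cv2
a=cv2.imread("pics/top5.png")[160:260,220:400];cv2.imwrite("pics/top5c.png",cv2.resize(a,None,fx=4,fy=4,interpolation=cv2.INTER_CUBIC))
E
```

```text
8.87 [0.4556 0.0784 0.1086] [-0.5 -0.2  0.4]
rise (np.float32(0.99619275), np.float64(0.14949999999999986))
```

View pics/top5c.png

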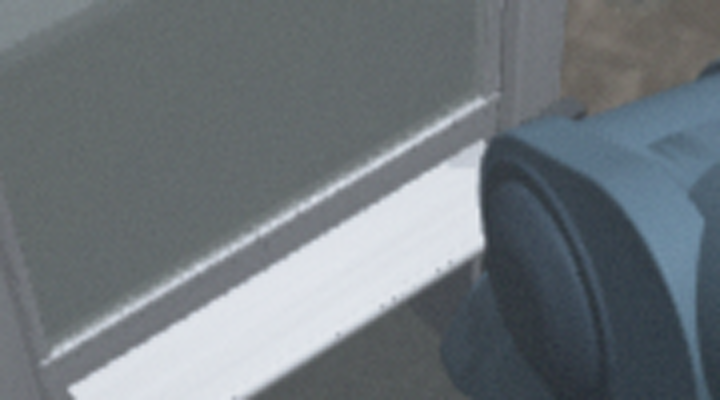

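```bash
python3 go.py .36,-.12,.26,0,1.35 .32,-.25,.28,-.3,1.4
```

```text
t 8.87 p [0.4556 0.0784 0.1086] q [-0.01  0.   -0.78  0.49  0.06 -0.21] F [-0.5 -0.2  0.4]
[0.278, -0.583, -0.613, 0.011, 0.018, 0.044] x 3
[0.254, -0.611, -0.596, 0.011, 0.018, 0.044]
[0.228, -0.637, -0.579, 0.011, 0.018, 0.044]
[0.173, -0.65, -0.141, 0.019, 0.017, 0.098] x 2
[0.079, -0.672, -0.119, 0.019, 0.017, 0.098]
```

step_arm(
  deltas="0.28 -0.58 -0.61 0.01 0.02 0.04;0.28 -0.58 -0.61 0.01 0.02 0.04;0.28 -0.58 -0.61 0.01 0.02 0.04",
)

```text
clock: 9.12
ee_pos: [0.4265, 0.0088, 0.1674]
ee_rot: [-0.2, 2.849, 0.021]
contact_force: [0.7, 0.4, 0.8]
finger_gap: -0.0
gripper_force: 0.0
```

step_arm(
  deltas="0.25 -0.61 -0.6 0.01 0.02 0.04;0.25 -0.61 -0.6 0.01 0.02 0.04;0.25 -0.61 -0.6 0.01 0.02 0.04",
)

```text
clock: 9.37
ee_pos: [0.3947, -0.0586, 0.2187]
ee_rot: [-0.111, 2.883, 0.004]
contact_force: [0.9, 0.4, 0.2]
finger_gap: -0.0
gripper_force: 0.0
```

step_arm(
  deltas="0.23 -0.64 -0.58 0.01 0.02 0.04;0.23 -0.64 -0.58 0.01 0.02 0.04;0.23 -0.64 -0.58 0.01 0.02 0.04",
)

```text
clock: 9.62
ee_pos: [0.3626, -0.1258, 0.2683]
ee_rot: [-0.022, 2.917, -0.011]
contact_force: [0.9, -1.5, -0.0]
finger_gap: 0.0
gripper_force: 0.0
```

step_arm(
  deltas="0.17 -0.65 -0.14 0.02 0.02 0.1;0.17 -0.65 -0.14 0.02 0.02 0.1;0.17 -0.65 -0.14 0.02 0.02 0.1",
)

```text
clock: 9.87
ee_pos: [0.3438, -0.1903, 0.2751]
ee_rot: [0.204, 2.944, -0.028]
contact_force: [0.2, 0.3, -0.1]
finger_gap: 0.0004
gripper_force: 0.0
```

```bash
python3 see.py top6; python3 - <<'E'
import cv2
a=cv2.imread("pics/top6.png")[160:260,300:400];cv2.imwrite("pics/top6c.png",cv2.resize(a,None,fx=6,fy=6,interpolation=cv2.INTER_CUBIC))
E
python3 go.py .3,-.3,.28,-.3,1.4
```

```text
9.92 [ 0.3436 -0.188   0.2743] [-0.8  0.6  0.6]
rise (np.float32(0.99606466), np.float64(0.14949999999999986))
t 9.92 p [ 0.3436 -0.188   0.2743] q [-0.75 -0.16 -0.44  1.13  0.11 -0.6 ] F [-0.8  0.6  0.6]
[0.132, -0.584, -0.053, 0.009, 0.006, 0.054] x 2
[0.085, -0.594, -0.044, 0.009, 0.006, 0.054]
```

View pics/top6c.png

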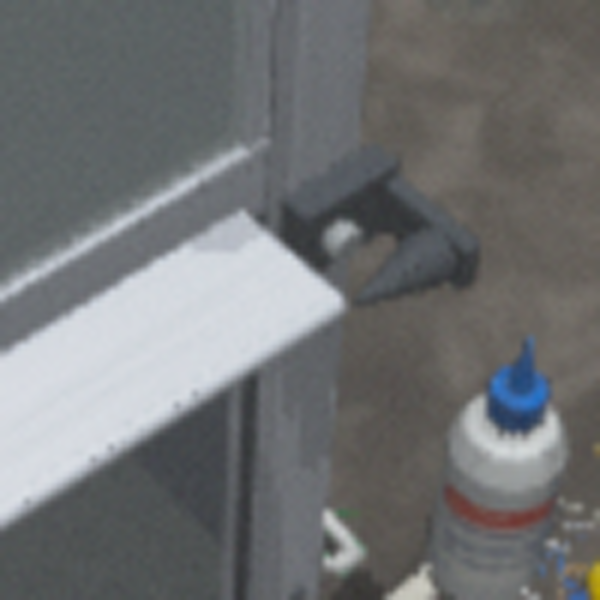

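```bash
python3 - <<'E'
from fit import *
from scipy.optimize import least_squares
p=[.6937,.1312,.23];P=lambda h:proj("top",H(p,h))[0]
c=lambda u:((np.array(u)-[300,160])*6).round(0)
for s in(.2393,.2413,.2433,.2528): print("s",s,"top corner",c(P((-.174,-.125,.033+s))),"nose mid",c(P((-.175,-.125,.030+s))),"under",c(P((-.17,-.125,.025+s))),"rear",c(P((-.121,-.125,.035+s))))
for m in(.272,.275,.2776,.280): print("m",m,"tip",c(P((-.1736,-.131,m))),"base",c(P((-.1736,-.171,m))),"base top",c(P((-.1736,-.171,m+.01))),"bot",c(P((-.1736,-.171,m-.01))))
E
```

```text
s 0.2393 top corner [342. 316.] nose mid [344. 323.] under [333. 324.] rear [241. 221.]
s 0.2413 top corner [343. 312.] nose mid [344. 319.] under [333. 320.] rear [241. 217.]
s 0.2433 top corner [343. 308.] nose mid [344. 315.] under [334. 316.] rear [242. 213.]
s 0.2528 top corner [345. 288.] nose mid [346. 296.] under [335. 298.] rear [242. 194.]
m 0.272 tip [355. 307.] base [443. 253.] base top [446. 232.] bot [440. 272.]
m 0.275 tip [355. 301.] base [444. 247.] base top [446. 226.] bot [441. 266.]
m 0.2776 tip [356. 296.] base [444. 241.] base top [447. 221.] bot [442. 261.]
m 0.28 tip [356. 291.] base [445. 236.] base top [448. 216.] bot [443. 257.]
```

```bash
cat > meas.py <<'E'
from fit import *
import sys
p=[.6937,.1312,.23];SS=8
def cov(poly,x0,y0,w,h):
    m=np.zeros((h*SS,w*SS),np.uint8);q=((poly-[x0,y0]+.5)*SS).astype(np.float32)
    cv2.fillPoly(m,[np.round(cv2.convexHull(q)*16).astype(np.int32)],255,shift=4)
    m=cv2.GaussianBlur(m,(0,0),SS*.5);return cv2.resize(m,(w,h),interpolation=cv2.INTER_AREA)/255.
def cone(c,x,m,y0=-.131):
    a=np.linspace(0,2*np.pi,24);L=.75   # front 3/4 of cone
    return proj(c,[H(p,(x,y0,m))]+[H(p,(x+.01*L*np.cos(t),y0-.04*L,m+.01*L*np.sin(t))) for t in a])
def lip(c,x,s,y1=-.125,y2=-.06):
    return proj(c,[H(p,h) for h in((x,y1,.035+s),(x+.048,y1,.035+s),(x+.048,y2,.035+s),(x,y2,.035+s))])
def fitit(img,c,fn,grid1,grid2,reg):
    x0,y0,x1,y1=reg;g=img[y0:y1,x0:x1].astype(float);best=(1e9,)
    for a in grid1:
        for b in grid2:
            m=cov(fn(c,a,b),x0,y0,x1-x0,y1-y0);A=np.c_[m.ravel(),np.ones(m.size)]
            w=cv2.dilate((m>.02).astype(np.uint8),np.ones((5,5))).ravel()>0
            s,r,_,_=np.linalg.lstsq(A[w],g.ravel()[w],rcond=None)
            e=r[0]/((g.ravel()[w]-g.ravel()[w].mean())**2).sum()
            if e<best[0]:best=(round(e,4),round(a,4),round(b,4),np.round(s).tolist())
    return best
if __name__=="__main__":
    for n in sys.argv[1:]:
        im=cv2.cvtColor(cv2.imread(f"pics/{n}.png"),cv2.COLOR_BGR2GRAY)
        S=.0918 if n=="top0" else .245
        print(n,"cone",fitit(im,"top",cone,np.arange(-.185,-.164,.0015),np.arange(.266,.286,.0005),(340,185,385,225)))
        u=lip("top",-.17,S);r=np.r_[u.min(0)-8,u.max(0)+8].astype(int)
        print(n,"lip",fitit(im,"top",lip,np.arange(-.180,-.164,.001),np.arange(S-.012,S+.012,.0005),r))
E
python3 meas.py top0 top6
```

```text
top0 cone (np.float64(0.6343), np.float64(-0.185), np.float64(0.2855), [-19.0, 88.0])
top0 lip (np.float64(0.4697), np.float64(-0.171), np.float64(0.0933), [69.0, 148.0])
top6 cone (np.float64(0.6339), np.float64(-0.185), np.float64(0.2855), [-19.0, 88.0])
top6 lip (np.float64(0.4793), np.float64(-0.172), np.float64(0.245), [75.0, 142.0])
```

```bash
python3 - <<'E'
from meas import *
from station import get_image
sc=get_image("scene")[:,:,::-1];cv2.imwrite("pics/scene6.png",sc)
def crop(im,x0,y0,k,ov=None,c="top"):
    a=cv2.resize(im[y0:y0+300//k,x0:x0+400//k],(400,300),interpolation=cv2.INTER_CUBIC).copy()
    f=lambda q:tuple(int(v) for v in (np.array(q)-[x0,y0]+.5)*k)
    for m,col in(ov or []):
        q=cone(c,-.1745,m); q=np.array([f(v) for v in q]);
        for v in q[1::6]: cv2.line(a,tuple(map(int,q[0])),tuple(map(int,v)),col,1)
    return a
t0,t6=cv2.imread("pics/top0.png"),cv2.imread("pics/top6.png")
ov=[(.274,(0,255,0)),(.279,(0,0,255))]
o=np.vstack([np.hstack([crop(t0,346,186,10),crop(t6,346,186,10)]),np.hstack([crop(t0,346,186,10,ov),crop(sc,265,185,8,ov,"scene")])])
cv2.imwrite("pics/comp.png",o)
E
```

```text
(no output)
```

View pics/comp.png

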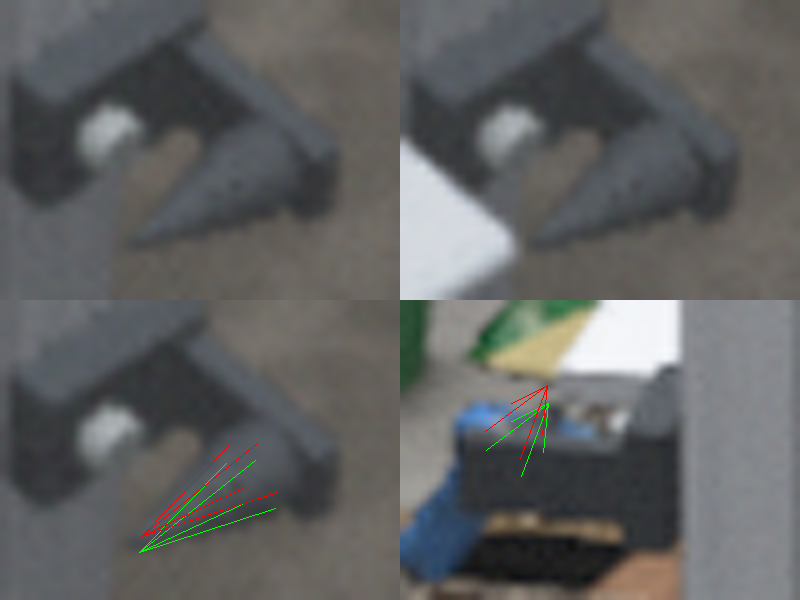

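```bash
python3 - <<'E'
from meas import *
sc=cv2.imread("pics/scene6.png");x0,y0,k=268,192,20
a=cv2.resize(sc[y0:y0+30,x0:x0+40],(800,600),interpolation=cv2.INTER_CUBIC)
f=lambda h:tuple(int(v) for v in (proj("scene",H(p,h))[0]-[x0,y0]+.5)*k)
for m,c in((.27,(0,255,0)),(.28,(0,0,255))): cv2.circle(a,f((-.172,-.131,m)),3,c,-1);cv2.circle(a,f((-.172,-.171,m)),3,c,-1)
for h in((-.175,-.125,.275),(-.17,-.125,.27),(-.17,-.125,.28),(-.13,-.125,.27),(-.13,-.125,.28)): cv2.circle(a,f(h),3,(255,255,0),-1)
cv2.imwrite("pics/sc_big.png",a)
E
```

```text
(no output)
```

View pics/sc_big.png

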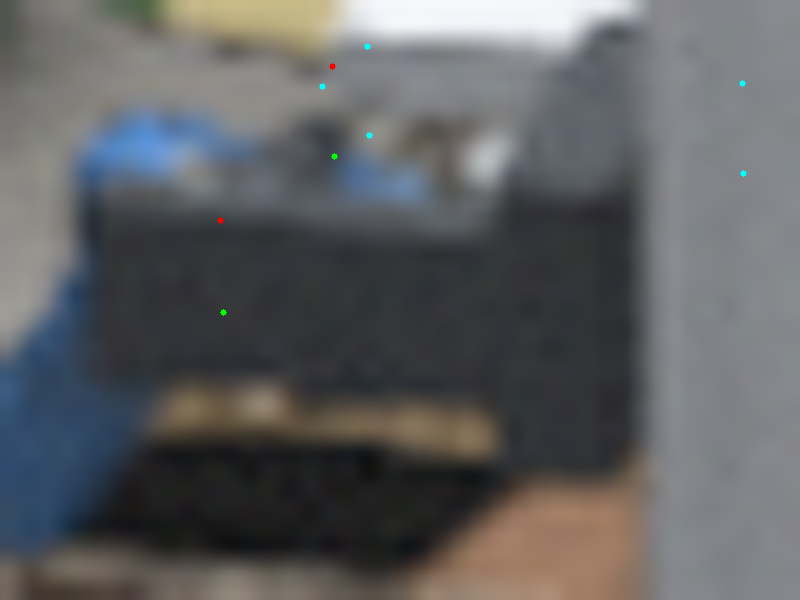

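```bash
cat > m2.py <<'E'
from meas import *
def fitw(img,fn,g1,g2,reg):
    x0,y0,x1,y1=reg;g=img[y0:y1,x0:x1].astype(float).ravel();R_=[]
    for a in g1:
        for b in g2:
            m=cov(fn("top",a,b),x0,y0,x1-x0,y1-y0).ravel();A=np.c_[m,np.ones(m.size)]
            s=np.linalg.lstsq(A,g,rcond=None)[0];R_.append((((A@s-g)**2).mean(),a,b,s))
    R_.sort(key=lambda t:t[0]);return [(round(e,1),round(a,4),round(b,4),np.round(s).tolist()) for e,a,b,s in R_[:1]+R_[8:9]+R_[25:26]]
def cone1(c,x,m):
    t=np.linspace(0,2*np.pi,40);return proj(c,[H(p,(x,-.131,m))]+[H(p,(x+.01*np.cos(u),-.171,m+.01*np.sin(u))) for u in t])
def lip1(ang):
    def f(c,dy,s):
        pts=[(-.121,.035)]+[(-.17-.005*np.sin(u),.03+.005*np.cos(u)) for u in np.linspace(0,ang,6)]
        return proj(c,[H(p,(x,y+dy,z+s)) for x,z in pts for y in(-.125,-.03)])
    return f
t0=cv2.imread("pics/top0.png",0);t6=cv2.imread("pics/top6.png",0)
print("cone",fitw(t0,cone1,np.arange(-.182,-.164,.001),np.arange(.264,.284,.0005),(357,201,369,213)))
for a in(.4,.8,1.2): print("lip",a,fitw(t6,lip1(a),np.arange(-.004,.0041,.001),np.arange(.235,.256,.0005),(338,198,357,221)))
E
python3 m2.py
```

```text
cone [(np.float64(36.1), np.float64(-0.181), np.float64(0.2805), [-20.0, 91.0]), (np.float64(36.8), np.float64(-0.179), np.float64(0.2775), [-18.0, 91.0]), (np.float64(38.1), np.float64(-0.177), np.float64(0.2745), [-16.0, 91.0])]
lip 0.4 [(np.float64(188.5), np.float64(-0.003), np.float64(0.2405), [121.0, 92.0]), (np.float64(233.7), np.float64(-0.004), np.float64(0.2385), [121.0, 91.0]), (np.float64(334.3), np.float64(-0.001), np.float64(0.2425), [115.0, 101.0])]
lip 0.8 [(np.float64(191.2), np.float64(-0.002), np.float64(0.243), [122.0, 89.0]), (np.float64(222.4), np.float64(0.0), np.float64(0.2445), [119.0, 95.0]), (np.float64(287.6), np.float64(-0.002), np.float64(0.2415), [120.0, 90.0])]
lip 1.2 [(np.float64(187.5), np.float64(0.001), np.float64(0.247), [121.0, 90.0]), (np.float64(224.7), np.float64(0.001), np.float64(0.248), [120.0, 92.0]), (np.float64(295.2), np.float64(-0.001), np.float64(0.244), [122.0, 87.0])]
```

The scene crop shows the cone tip at about (345, 120), just under or level with the lip's end-face bottom edge at about (350, 115). The top view agrees: the lip is within about 2 mm of the tip, slightly low. I'll go back in for a small nudge.

```bash
python3 go.py .40,-.05,.22,.0,1.35 .4556,.0784,.115,.2,1.27 .476,.082,.19,.2,1.02 .5325,.0945,.222,.2,1.02
```

```text
t 9.97 p [ 0.3432 -0.1865  0.2736] q [-0.75 -0.16 -0.44  1.14  0.11 -0.6 ] F [ 0.7  0.5 -0.1]
[-0.137, 0.715, 0.297, -0.01, -0.011, -0.044] x 2
[-0.178, 0.7, 0.31, -0.01, -0.011, -0.044]
[-0.156, 0.642, 0.573, -0.017, -0.027, -0.064] x 2
[-0.193, 0.61, 0.596, -0.017, -0.027, -0.064]
[-0.42, -0.005, -0.655, -0.0, -0.167, 0.0] x 1
[-0.66, 0.01, 0.03, 0.0, 0.0, -0.0] x 1
```

step_arm(
  deltas="-0.14 0.71 0.3 -0.01 -0.01 -0.04;-0.14 0.71 0.3 -0.01 -0.01 -0.04;-0.14 0.71 0.3 -0.01 -0.01 -0.04",
)

```text
clock: 10.22
ee_pos: [0.3706, -0.1112, 0.2433]
ee_rot: [0.092, 2.942, 0.002]
contact_force: [-0.9, -0.4, -0.3]
finger_gap: 0.0001
gripper_force: 0.0
```

step_arm(
  deltas="-0.18 0.7 0.31 -0.01 -0.01 -0.04;-0.18 0.7 0.31 -0.01 -0.01 -0.04;-0.18 0.7 0.31 -0.01 -0.01 -0.04",
)

```text
clock: 10.47
ee_pos: [0.3991, -0.043, 0.2168]
ee_rot: [-0.0, 2.928, 0.014]
contact_force: [-0.6, 0.0, -0.0]
finger_gap: -0.0002
gripper_force: 0.0
```

step_arm(
  deltas="-0.16 0.64 0.57 -0.02 -0.03 -0.06;-0.16 0.64 0.57 -0.02 -0.03 -0.06;-0.16 0.64 0.57 -0.02 -0.03 -0.06",
)

```text
clock: 10.72
ee_pos: [0.4256, 0.0197, 0.1634]
ee_rot: [-0.131, 2.882, 0.042]
contact_force: [0.1, 0.0, -0.2]
finger_gap: -0.0001
gripper_force: 0.0
```

step_arm(
  deltas="-0.19 0.61 0.6 -0.02 -0.03 -0.06;-0.19 0.61 0.6 -0.02 -0.03 -0.06;-0.19 0.61 0.6 -0.02 -0.03 -0.06;-0.19 0.61 0.6 -0.02 -0.03 -0.06",
)

```text
clock: 11.05
ee_pos: [0.4546, 0.0804, 0.1132]
ee_rot: [-0.257, 2.828, 0.065]
contact_force: [0.4, -0.4, 0.3]
finger_gap: 0.0002
gripper_force: 0.0
```

```bash
python3 go.py .476,.082,.19,.2,1.02 .531,.0943,.220,.2,1.02
```

```text
t 11.05 p [0.4546 0.0804 0.1132] q [-0.01 -0.   -0.78  0.5   0.08 -0.18] F [ 0.4 -0.4  0.3]
[-0.433, -0.01, -0.669, 0.006, -0.165, -0.015] x 1
[-0.637, 0.011, 0.039, -0.0, 0.0, 0.0] x 1
```

step_arm(
  deltas="-0.43 -0.01 -0.67 0.01 -0.16 -0.01;-0.43 -0.01 -0.67 0.01 -0.16 -0.01;-0.43 -0.01 -0.67 0.01 -0.16 -0.01",
)

```text
clock: 11.3
ee_pos: [0.4802, 0.0792, 0.1988]
ee_rot: [-0.242, 2.569, 0.061]
contact_force: [0.8, 0.0, 0.5]
finger_gap: 0.0003
gripper_force: 0.0
```

step_arm(
  deltas="-0.2 0 0.01 0 0 0;-0.4 0.01 0.02 0 0 0;-0.52 0.01 0.03 0 0 0;-0.6 0.01 0.04 0 0 0;-0.6 0.01 0.04 0 0 0",
)

```text
clock: 11.72
ee_pos: [0.5314, 0.0901, 0.2217]
ee_rot: [-0.242, 2.581, 0.063]
contact_force: [-0.5, -0.4, 0.3]
finger_gap: 0.0003
gripper_force: 0.0
```

```bash
python3 see.py top7;  python3 go.py .5325,.0947,.238,.2,1.02
```

```text
11.77 [0.5299 0.0901 0.2202] [-0.5 -0.2 -0.9]
rise (np.float32(0.99619144), np.float64(0.14949999999999986))
t 11.77 p [0.5299 0.0901 0.2202] q [-0.01 -0.12 -0.7   0.45  0.1  -0.17] F [-0.5 -0.2 -0.9]
[-0.122, 0.04, -0.134, -0.007, -0.002, -0.007] x 1
```

step_arm(
  deltas="-0.03 0 -0.04 0 0 0;-0.06 0.01 -0.07 0 0 0;-0.08 0.01 -0.1 0 0 0;-0.1 0.01 -0.12 0 0 0;-0.1 0.01 -0.12 0 0 0",
)

```text
clock: 12.18
ee_pos: [0.5317, 0.0922, 0.2356]
ee_rot: [-0.243, 2.584, 0.064]
contact_force: [-0.6, 0.7, 0.6]
finger_gap: 0.0
gripper_force: 0.0
```

```bash
python3 see.py top8
```

```text
12.23 [0.5316 0.0922 0.2351] [-0.3  0.2 -0.2]
rise (np.float32(0.99613756), np.float64(0.14949999999999986))
```

step_arm(
  deltas="-0.005 0 -0.01 0 0 0;-0.01 0 -0.017 0 0 0;-0.01 0 -0.017 0 0 0",
)

```text
clock: 12.48
ee_pos: [0.5313, 0.0922, 0.2365]
ee_rot: [-0.243, 2.585, 0.064]
contact_force: [-0.5, 0.4, -0.2]
finger_gap: -0.0001
gripper_force: 0.0
```

step_arm(
  deltas="-0.005 0 -0.01 0 0 0;-0.01 0 -0.017 0 0 0;-0.01 0 -0.017 0 0 0",
)

```text
clock: 12.73
ee_pos: [0.5314, 0.0922, 0.2387]
ee_rot: [-0.243, 2.585, 0.065]
contact_force: [0.0, -0.1, 0.5]
finger_gap: -0.0002
gripper_force: 0.0
```

```bash
python3 see.py top9
```

```text
12.78 [0.5314 0.0922 0.2386] [0.3 0.1 0.6]
rise (np.float32(0.99639744), np.float64(0.14949999999999986))
```

step_arm(
  deltas="-0.005 0 -0.01 0 0 0;-0.01 0 -0.017 0 0 0;-0.01 0 -0.017 0 0 0",
)

```text
clock: 13.03
ee_pos: [0.5308, 0.0921, 0.24]
ee_rot: [-0.243, 2.586, 0.064]
contact_force: [-1.1, 0.5, -1.4]
finger_gap: 0.0001
gripper_force: 0.5
```

step_arm(
  deltas="-0.005 0 -0.01 0 0 0;-0.01 0 -0.017 0 0 0;-0.01 0 -0.017 0 0 0",
)

```text
clock: 13.28
ee_pos: [0.5303, 0.0921, 0.2415]
ee_rot: [-0.243, 2.587, 0.064]
contact_force: [-2.9, -0.7, -2.4]
finger_gap: 0.0003
gripper_force: 1.6
```

```bash
python3 see.py top10
```

```text
13.33 [0.5303 0.0921 0.2415] [-2.9 -1.7 -1.5]
rise (np.float32(0.99588263), np.float64(0.14999999999999986))
```

step_arm(
  deltas="-0.005 0 -0.008 0 0 0;-0.008 0 -0.013 0 0 0;-0.008 0 -0.013 0 0 0",
)

```text
clock: 13.58
ee_pos: [0.5304, 0.0921, 0.2432]
ee_rot: [-0.243, 2.587, 0.064]
contact_force: [-5.0, -1.8, -2.3]
finger_gap: -0.0001
gripper_force: 2.6
```

```bash
python3 see.py top11
```

```text
13.63 [0.5304 0.0921 0.2432] [-5.8 -1.9 -1.5]
rise (np.float32(0.99592656), np.float64(0.15199999999999986))
```

Now I'll back off perpendicular to the contact surface, so the lip isn't dragged.

step_arm(
  deltas="0.1 0 0 0 0 0;0.3 0 0 0 0 0;0.5 0 0 0 0 0;0.6 0 0.1 0 0 0;0.7 0 0.2 0 0 0",
)

```text
clock: 14.05
ee_pos: [0.4846, 0.083, 0.1927]
ee_rot: [-0.243, 2.579, 0.064]
contact_force: [0.3, 0.6, -0.2]
finger_gap: -0.0003
gripper_force: 0.0
```

step_arm(
  deltas="0.3 0 0.3 0 0.1 0;0.6 0 0.6 0 0.17 0;0.6 0 0.6 0 0.17 0",
)

```text
clock: 14.3
ee_pos: [0.4617, 0.0791, 0.1013]
ee_rot: [-0.267, 2.853, 0.037]
contact_force: [-2.0, -0.5, 0.1]
finger_gap: 0.0001
gripper_force: 0.0
```

```bash
python3 see.py top12; python3 go.py .40,-.05,.22,.0,1.35 .345,-.185,.275,-.3,1.38
```

```text
14.35 [0.4631 0.0793 0.1047] [0.3 0.2 0.6]
rise (np.float32(0.99598294), np.float64(0.15199999999999986))
t 14.35 p [0.4631 0.0793 0.1047] q [-0.    0.04 -0.76  0.5   0.05 -0.18] F [0.3 0.2 0.6]
[0.251, -0.577, -0.674, 0.015, 0.021, 0.06] x 2
[0.218, -0.613, -0.653, 0.015, 0.021, 0.06]
[0.208, -0.675, -0.329, 0.02, 0.01, 0.098] x 2
[0.111, -0.708, -0.305, 0.02, 0.01, 0.098]
```

```bash
python3 -c "
from station import robot
print(robot.job_done())"
```

```text
the job is handed in; nothing more can be done
None
```

I raised the sash until the lip's underside was level with the mark tip, to within about 2 mm by the camera measurements. It held its height after I backed the gripper clear, and I handed the job in at about 14 s. I didn't check the transformer, bottle and spool again at the end, but the arm never came near them.

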